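# Open the battery bay of the jobsite radio

### The job

Open the battery bay on top of the jobsite radio, ready for a battery: press its release tab down with a fingertip so that the sprung lid pops up, then push the lid back past upright until it is fully open and stays there by itself. Nothing is to be picked up: do not lift or shove the radio, and leave the battery pack, tape measure, screwdriver and mug where they are.

Things in the scene. Friction and masses are not known exactly. Their poses are not given: they have to be found in the camera images.
- radio: Grey jobsite radio, 4.2 kg, loose on the bench on rubber feet; over its black end roll bars 192 mm deep (x) by 318 wide (y); deck (flat top) 165 mm above the bench, roll bars to 181. Origin: centre of its underside. x points from its speaker front to its back, y to its left, z up. The battery bay, a well 132 mm wide in the middle of the deck, is closed by the lid.
- tab_top (a point): Centre of the top of the release tab: grey ribbed push plate, 26 mm (radio x) by 50 (radio y), on the deck at the radio's front edge, 2 mm in front of the lid; in the radio's frame x -69, y 0, z 174 mm when up (9 mm above the deck). It sinks straight down 7 mm in all: 3 N starts it, 8 N takes it to the bottom; it springs back when let go.
- tab (a joint): Travel of the release tab in m: 0 up, 0.007 fully down. The latch lets the lid go at about 0.005.
- lid_hinge (a point): Middle of the hinge line of the lid, on the radio: x +60 mm, y 0, z 165 mm in the radio's frame; it does not move with the lid. Its axes are the radio's; the hinge line runs along y.
- lid_edge (a point): Middle of the lid's free front edge. The lid is a flat grey plate, 114 mm from hinge line to free edge, 146 wide (y), 10 thick, 0.14 kg, lying on the deck when shut. In the middle of its underside, 97 to 107 mm from the hinge line, a steel catch tongue 20 mm wide stands 17 mm out.
- lid (a joint): Lid angle in rad: 0 shut (latched, within 0.02); about 1.1 where its spring legs (36 mm long, under it at the hinge, 45 mm either side of the middle) lift it and it rests; 1.57 upright; 1.9 leaning back on its stop, fully open. Let go between 1.1 and upright it falls back to 1.1; past upright its weight takes it, damped, to the stop. Pushing takes under 3 N at the edge.
- battery: Bystander: black tool battery pack, 75 by 115 by 62 mm, 0.6 kg, standing on the bench beside the radio. Origin: centre of its underside.
- tape: Bystander: yellow and black tape measure, 85 by 42 by 68 mm, standing on the bench beside the radio. Origin: centre of its underside.
- screwdriver: Bystander: screwdriver about 200 mm long lying on the bench in front of the radio, along its own x. Origin: underside of its middle.
- mug: Bystander: white mug, 80 mm across, 95 mm high, on the bench behind the radio. Origin: centre of its underside.

How it is judged (in metres and radians):
On the way, in this order (a step that is already met when the one before it is completed fails the run):
1. the release tab is pressed (value of joint tab above 0.004 m).
2. the lid has sprung up (value of joint lid above 0.5 rad), for 0.1 s.
At the end, for the whole second after the job is handed in: The lid rests open past 1.75 rad (100 degrees; its stop is at 109), the tab is back up (within 1.5 mm), and the radio, battery pack, tape measure, screwdriver and mug all stand within 30 mm of where they began (value of joint lid above 1.75 rad and velocity of joint lid below 0.1 rad/s and value of joint tab below 0.0015 m and distance of each of radio, battery, tape, screwdriver, mug from where it was at the start of the episode below 0.03 m and angle between radio's own z axis and vertical below 0.06 rad and linear speed of radio below 0.02 m/s); the robot touches nothing.
It fails at once if the radio is lifted, tipped or shoved (distance of radio from where it was at the start of the episode above 0.03 m or angle between radio's own z axis and vertical above 0.12 rad).
It fails at once if a bystander is lifted, carried or knocked away (distance of any of battery, tape, screwdriver, mug from where it was at the start of the episode above 0.03 m).
It also fails if it takes over 38 s, if anything falls off the work surface, if the arm or the gripper's body presses on something with over 40 N, if the wrist force passes 120 N, or if a joint passes its speed limit or range.

### The arm

A 6-joint arm with a two-finger parallel gripper is mounted at the origin on the work surface. World frame = base frame: x ahead of the robot, y to its left, z up, the work surface at z = 0. Lengths are in mm, angles in rad, forces in N, time in s.
With the tool pointing down it reaches from about 350 to 875 mm from the base axis. Payload 4.2 kg.
Tool frame: the origin (TCP) lies at the very end of the fingers, on their centre line; the grasp point (between the pads) lies 19 mm behind it; z points along the fingers, y is the line along which they close (so a half turn about z gives the same grasp; the last joint's range is limited). The gripper opens to 85 mm and grips with 20 to 120 N. Pads are 22 mm wide; open, the fingers measure 114 mm over their backs; the gripper's body (76 mm by 85 mm) begins 54 mm behind the grasp point. The pads swing forward as they close: fully open they stand 13 mm farther back than shut.
Start: joints at [-0.95, 0.385, 0.008, 0, -1.194, -0.259], TCP at [221.238, -584.511, 231.312] pointing down, gripper open.
Joint ranges: [-3.14, 3.14], [-1.21, 2.06], [-1.07, 1.41], [-3.16, 2.05], [-2.99, -0.16], [-3.1, 3.1]. Speed limits (rad/s): [2.79, 2.79, 3.14, 3.14, 3.14, 3.14].

### API

Orientations are given as a unit quaternion [x, y, z, w].
In Python, from bench import arm, optics gives the robot as it stands. The module is installed in compiled form; this text tells all that it offers.
- The arm moves only by the tool step_arm, never from a script. Its argument "motion" is a list of rows, each an object with "dr": the turn, a rotation vector about the tool's x, y, z in units of 8 degrees (1.0 is 8 degrees), a list of three; "slide": the shift along the tool's x, y, z in mm, a list of three; "jaw": the finger opening in mm, from 0 to 85.4. A call has exactly 8 rows; each row is the pose to reach, as a shift and turn from the pose commanded when the call began, along the tool's axes at that moment; what a row does not reach only later rows make up. A row lasts 1/8 s, in which the tool goes at most 62.5 mm and 10.7 degrees, less where a joint would pass 70% of its speed; a pose out of reach is approached as far as the arm can. A call with a gripper value outside its range is refused whole. The fingers move at their own pace and stop on an object; the grip force is fixed at half the most. Time passes only in rows, so rows that repeat a pose let the fingers close, or fill a call up. It gives the time, the measured TCP pose, the force, the opening and the grip force at its end, in the units of the state.
- arm.read_state(): the state, without advancing time (a new reading comes with each control period).
- optics.get_image(name): name is "scene" or "top" or "wrist"; returns the picture (384x512x3 uint8, blue, green, red); there is no depth.
- optics.camera_info(name): a dict with "camera_matrix" (3x3 intrinsics, pixels), "k1" (the pictures are not rectified: a ray, as slopes to the right and down, at radius r is drawn at 1 + k1 r^2 times it, then the intrinsics apply), "view" (4x4, takes a point from world to camera coordinates); the wrist camera has in their place "T_tool_cam" (4x4, takes a point from camera to tool coordinates, whose origin is the TCP and whose axes are the flange's). Camera axes: x right, y up, looking along -z (the intrinsics and any distortion apply to the point x, -y, -z); pixel columns grow to the right and rows downward; lengths in mm; the calibration is good to about 2 mm. A picture is of the moment at which its call begins: read the wrist's pose just before it. camera_info takes no time and is no camera call.
- arm.job_done(): hands the job in; it is judged then, once.
The state is a dict: "clock": time; "joints": joint angles; "joint_vel": joint speeds; "joint_efforts": joint torques, N m; "position": TCP position; "ee_rot": TCP orientation; "contact_force": force on the tool from outside, world axes, zero at the start; "wrist_torque": the same for the moment, N m; "gripper_width": finger opening in mm; "grasp_force": force on a finger pad.
Only numpy, scipy, OpenCV 4.12 (cv2) and the standard library are available. Lean on these libraries where they do the work, as an engineer would, in place of code of your own. Each camera call takes 0.05 s, during which the arm holds its last target. There are 200 camera calls.

## Working session

There is one attempt and no reset: what is moved stays moved. The work goes in short steps, Python scripts to look and compute and a tool call to move; the robot and the scene stay as the last step left them, time stands still between calls to the robot, and variables do not carry over. Pictures are saved under pics/ and viewed, at most 10 in all, crops included, and the job is handed in when it is done.

Besides the shell and the picture viewer there is one more tool, called after "Emit:" as name(argument=value, ...), one argument or row to a line, values as JSON. step_arm: Moves the arm, as the interface text tells. Its arguments: {"type":"object","properties":{"motion":{"type":"array","items":{"type":"object","properties":{"dr":{"type":"array","items":{"type":"number"}},"slide":{"type":"array","items":{"type":"number"}},"jaw":{"type":"number"}}}}},"required":["motion"]}

```bash
mkdir -p pics; cat > h.py <<'E'
import numpy as np, cv2
from bench import arm, optics
from scipy.spatial.transform import Rotation as R
def ray(name,uv,st=None):
    c=optics.camera_info(name);K=np.array(c["camera_matrix"],float)
    p=cv2.undistortPoints(np.array([[uv]],float),K,np.array([c["k1"],0,0,0,0.]))[0,0]
    d=np.array([p[0],-p[1],-1.])
    if name=="wrist":
        T=np.array(c["T_tool_cam"]);st=st or arm.read_state()
        Rt=R.from_quat(st["ee_rot"]).as_matrix()
        return np.array(st["position"])+Rt@T[:3,3], Rt@T[:3,:3]@d
    V=np.array(c["view"]);return -V[:3,:3].T@V[:3,3], V[:3,:3].T@d
def onz(name,uv,z,st=None):
    o,d=ray(name,uv,st);return (o+d*(z-o[2])/d[2]).round(1)
E
python3 - <<'E'
from h import *
for n in("scene","top"): cv2.imwrite(f"pics/{n}0.png",optics.get_image(n))
s=arm.read_state();print({k:np.round(s[k],3) for k in s})
E
```

```text
{'clock': np.float64(0.1), 'joints': array([-0.95 ,  0.386,  0.007, -0.   , -1.194, -0.259]), 'joint_vel': array([-0.001, -0.001,  0.003,  0.001, -0.001, -0.001]), 'joint_efforts': array([-1.0000e-03, -3.9332e+01,  1.8893e+01,  4.1980e+00, -3.0000e-03,
        0.0000e+00]), 'position': array([ 221.049, -584.056,  230.313]), 'ee_rot': array([-0.18 ,  0.984,  0.001, -0.   ]), 'contact_force': array([-0.278, -0.159, -0.207]), 'wrist_torque': array([-0.034,  0.007,  0.015]), 'grasp_force': np.float64(0.0), 'gripper_width': np.float64(85.25)}
```

View pics/top0.png

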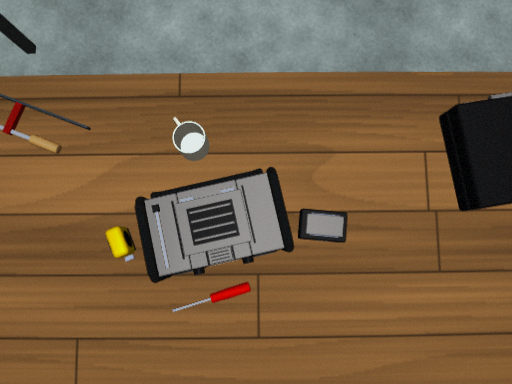

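View pics/scene0.png

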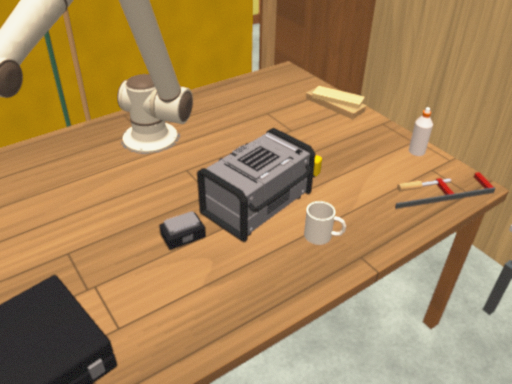

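The top view shows the radio centred near (214,224), its tab at about (219,255) on the front edge facing the robot, the battery at (323,225), tape at (120,242), screwdriver at (212,298) and mug at (190,140). The scene view agrees. I'll zoom in on the radio.

```bash
python3 - <<'E'
from h import *
im=cv2.imread("pics/top0.png")
cv2.imwrite("pics/crop.png",cv2.resize(im[160:290,130:300],None,fx=4.5,fy=4.5,interpolation=cv2.INTER_CUBIC))
print(onz("top",(219,255),174),onz("top",(100,100),0),onz("top",(200,100),0),onz("top",(100,200),0))
b=np.array(im,int).max(2)
E
```

```text
[467.7  95.3 174. ] [875.4 430.3   0. ] [871.8 161.1   0. ] [605.5 419.3   0. ]
```

View pics/crop.png

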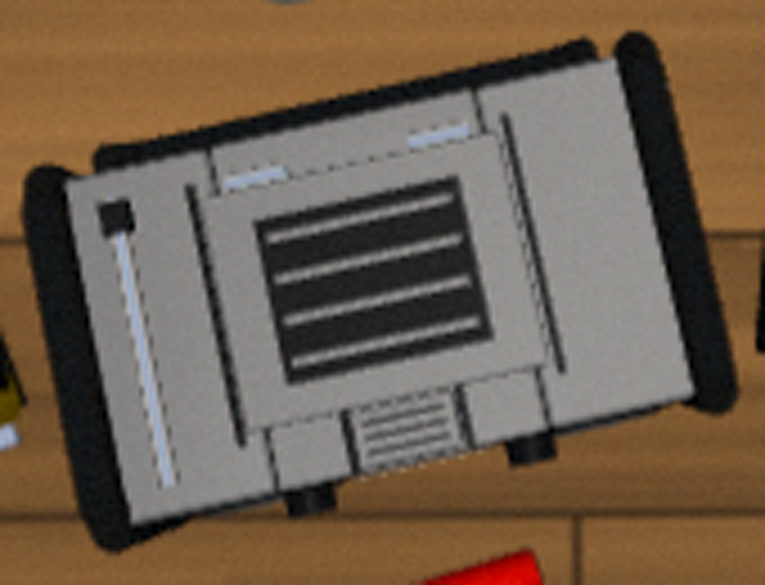

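The crop shows the tab centre at crop (406,430) and the lid's front edge running from (248,431) to (548,365). The radio's front faces the robot.

```bash
python3 - <<'E'
from h import *
P=lambda u,v,z:onz("top",(130+(u+.5)/4.5-.5,160+(v+.5)/4.5-.5),z)
tab=P(406,430,174);fl=P(248,431,175);fr=P(548,365,175)
d=fl-fr;print("tab",tab,"fl",fl,"fr",fr,np.linalg.norm(d))
c=[P(30,175,181),P(108,548,181),P(635,35,181),P(722,410,181)]
for i in c: print(i)
yaw=np.arctan2(-d[0],d[1]);print("yaw",np.degrees(yaw))
e=(c[0]+c[1]-c[2]-c[3]);print(np.degrees(np.arctan2(-e[0],e[1])))
s=arm.read_state();M=R.from_quat(s["ee_rot"]).as_matrix();print(M.round(3))
ax=np.array([np.cos(yaw),np.sin(yaw),0])
tgt=tab-5*ax;tgt[2]=200
print("tgt",tgt,"slide",M.T@(tgt-s["position"]))
# tool y along radio y; options
for k in(0,np.pi):
    Rt=R.from_euler("z",yaw+k)*R.from_matrix(np.diag([1.,-1,-1]))
    print("dr",np.degrees((R.from_quat(s["ee_rot"]).inv()*Rt).as_rotvec())/8)
print(optics.camera_info("wrist")["T_tool_cam"])
E
```

```text
tab [467.3  93.5 174. ] fl [467.5 167.9 175. ] fr [497.1  26.2 175. ] 144.75859214568234
[589.1 272.5 181. ]
[414.2 231.7 181. ]
[654.1 -17.  181. ]
[475.4 -55.1 181. ]
yaw 11.798964645127416
12.351836144967349
[[-0.935 -0.354 -0.001]
 [-0.354  0.935  0.002]
 [ 0.     0.002 -1.   ]]
tgt [462.40564458  92.47760818 200.        ] slide [-465.08356677  547.34232566   31.36650509]
dr [ 2.50345917e-03  2.12303257e-02 -2.13851671e+01]
dr [ 0.0141915  -0.00167345  1.11482241]
[[-5.62341426e-04  9.55296920e-01  2.95647557e-01  7.65009494e+01]
 [ 9.99999340e-01  8.33440025e-04 -7.90947288e-04 -6.35887712e-01]
 [-1.00199402e-03  2.95646917e-01 -9.55296758e-01 -1.43559956e+02]
 [ 0.00000000e+00  0.00000000e+00  0.00000000e+00  1.00000000e+00]]
```

Emit:
step_arm(
  motion=[
    {"dr":[0,0,0.14],"slide":[-40,46,0],"jaw":0},
    {"dr":[0,0,0.28],"slide":[-80,93,0],"jaw":0},
    {"dr":[0,0,0.42],"slide":[-120,140,0],"jaw":0},
    {"dr":[0,0,0.56],"slide":[-160,187,0],"jaw":0},
    {"dr":[0,0,0.7],"slide":[-200,234,0],"jaw":0},
    {"dr":[0,0,0.84],"slide":[-240,281,0],"jaw":0},
    {"dr":[0,0,1.0],"slide":[-280,328,0],"jaw":0},
    {"dr":[0,0,1.12],"slide":[-320,375,0],"jaw":0},
  ],
)

```text
clock: 1.1
position: [387.8, -118.6, 231.4]
ee_rot: [-0.102, 0.995, 0.0, 0.0]
contact_force: [0.4, -1.2, -0.3]
gripper_width: -0.1
grasp_force: 0.0
```

```bash
cat >> h.py <<'E'
def goto(t):
    s=arm.read_state();q=R.from_quat(s["ee_rot"]);yaw=np.radians(12.1)
    Rt=R.from_euler("z",yaw+np.pi)*R.from_matrix(np.diag([1.,-1,-1]))
    print(np.round(s["position"],1),"slide",q.inv().apply(np.array(t)-s["position"]).round(1),"dr",(np.degrees((q.inv()*Rt).as_rotvec())/8).round(3),s["clock"])
E
python3 -c "
from h import *
goto([462.4,92.5,225])"
```

```text
[ 387.8 -118.6  231.4] slide [-115.9  191.5    6.4] dr [-0.     0.003 -0.045] 1.1
```

Emit:
step_arm(
  motion=[
    {"dr":[0,0,0],"slide":[-23,39,2],"jaw":0},
    {"dr":[0,0,0],"slide":[-46,77,4],"jaw":0},
    {"dr":[0,0,0],"slide":[-70,115,6],"jaw":0},
    {"dr":[0,0,0],"slide":[-93,154,6],"jaw":0},
    {"dr":[0,0,0],"slide":[-110,183,6],"jaw":0},
    {"dr":[0,0,0],"slide":[-116,193,6],"jaw":0},
    {"dr":[0,0,0],"slide":[-116,193,6],"jaw":0},
    {"dr":[0,0,0],"slide":[-116,193,6],"jaw":0},
  ],
)

```text
clock: 2.1
position: [461.5, 91.1, 225.2]
ee_rot: [-0.102, 0.995, -0.0, -0.0]
contact_force: [-0.5, 0.2, -0.2]
gripper_width: -0.2
grasp_force: 0.0
```

```bash
python3 - <<'E'
from h import *
goto([462.4,92.5,200])
cv2.imwrite("pics/w1.png",optics.get_image("wrist"))
c=optics.camera_info("wrist");T=np.array(c["T_tool_cam"]);K=np.array(c["camera_matrix"])
# project: TCP, TCP dropped 50
for q in([0,0,0],[0,0,51]):
    p=np.linalg.inv(T)@np.array([*q,1]);x=np.array([p[0],-p[1]])/-p[2];x*=1+c["k1"]*x@x
    print((K[:2,:2]@x+K[:2,2]).round())
E
```

```text
[461.5  91.1 225.2] slide [-1.2  1.1 25.2] dr [-0.001 -0.004 -0.048] 2.1
[258. 247.]
[258. 215.]
```

View pics/w1.png

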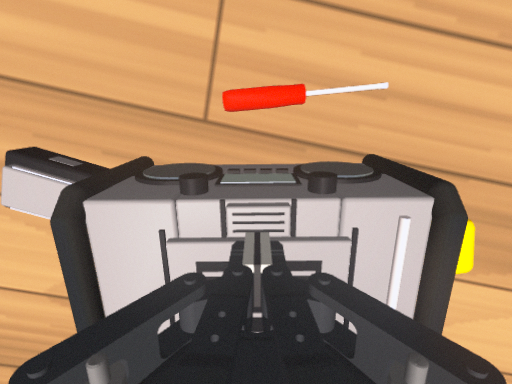

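The wrist view shows the tab between columns 227 and 291 and rows 203 and 236. The lid's front edge is at row 237, and the closed fingertip is directly above.

```bash
python3 - <<'E'
from h import *
s=arm.read_state();q=R.from_quat(s["ee_rot"])
for uv in((258,204),(258,235),(227,220),(291,220)):
    p=onz("wrist",uv,174,s);print(uv,p,"tool",q.inv().apply(p-s["position"]).round(1))
E
```

```text
(258, 204) [452.9  89.5 174. ] tool [ 8.7  0.2 51.3]
(258, 235) [478.1  94.8 174. ] tool [-17.    0.3  51.3]
(227, 220) [470.5  68.7 174. ] tool [ -4.3 -23.7  51.3]
(291, 220) [460.5 117.2 174. ] tool [-4.3 25.8 51.3]
```

Emit:
step_arm(
  motion=[
    {"dr":[0,0,0],"slide":[-1,0,15],"jaw":0},
    {"dr":[0,0,0],"slide":[-1,0,30],"jaw":0},
    {"dr":[0,0,0],"slide":[-1,0,42],"jaw":0},
    {"dr":[0,0,0],"slide":[-1,0,49],"jaw":0},
    {"dr":[0,0,0],"slide":[-1,0,52],"jaw":0},
    {"dr":[0,0,0],"slide":[-1,0,54],"jaw":0},
    {"dr":[0,0,0],"slide":[-1,0,56],"jaw":0},
    {"dr":[0,0,0],"slide":[-1,0,57],"jaw":0},
  ],
)

```text
clock: 3.15
position: [462.7, 91.8, 168.9]
ee_rot: [-0.103, 0.995, -0.0, -0.0]
contact_force: [-3.0, -2.2, 5.2]
gripper_width: -0.2
grasp_force: 2.7
```

Emit:
step_arm(
  motion=[
    {"dr":[0,0,0],"slide":[0,0,1],"jaw":0},
    {"dr":[0,0,0],"slide":[0,0,2],"jaw":0},
    {"dr":[0,0,0],"slide":[0,0,2],"jaw":0},
    {"dr":[0,0,0],"slide":[0,0,2],"jaw":0},
    {"dr":[0,0,0],"slide":[0,0,2],"jaw":0},
    {"dr":[0,0,0],"slide":[0,0,2],"jaw":0},
    {"dr":[0,0,0],"slide":[0,0,2],"jaw":0},
    {"dr":[0,0,0],"slide":[0,0,2],"jaw":0},
  ],
)

```text
clock: 4.15
position: [462.7, 91.8, 167.3]
ee_rot: [-0.103, 0.995, -0.0, -0.0]
contact_force: [-3.8, -1.2, 7.7]
gripper_width: -0.4
grasp_force: 3.6
```

```bash
python3 -c "
from h import *
cv2.imwrite('pics/s2.png',cv2.resize(optics.get_image('scene')[80:260,140:360],None,fx=3,fy=3))"
```

```text
(no output)
```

View pics/s2.png

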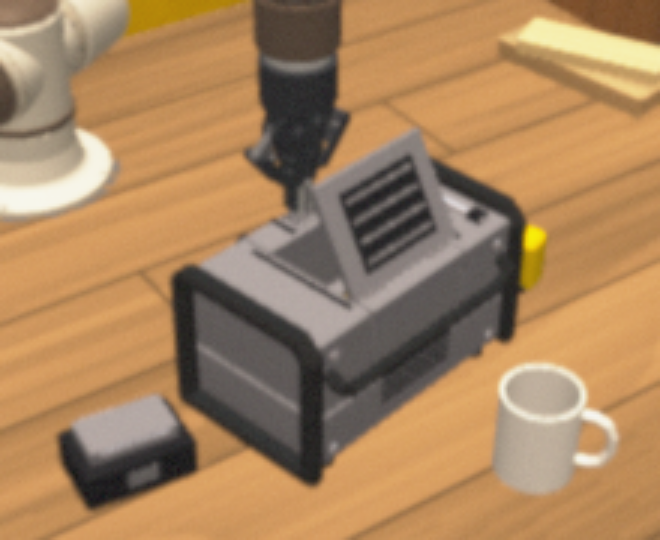

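The crop shows the lid sprung up to its rest angle of about 60° at (375,210), with the finger still on the tab. Next I raise the tool and offset it sideways to miss the tongue.

Emit:
step_arm(
  motion=[
    {"dr":[0,0,0],"slide":[0,0,-15],"jaw":0},
    {"dr":[0,0,0],"slide":[0,0,-40],"jaw":0},
    {"dr":[0,0,0],"slide":[0,15,-65],"jaw":0},
    {"dr":[0,0,0],"slide":[0,30,-78],"jaw":0},
    {"dr":[0,0,0],"slide":[-15,35,-78],"jaw":0},
    {"dr":[0,0,0],"slide":[-40,35,-78],"jaw":0},
    {"dr":[0,0,0],"slide":[-60,35,-78],"jaw":0},
    {"dr":[0,0,0],"slide":[-70,35,-78],"jaw":0},
  ],
)

```text
clock: 5.2
position: [525.2, 141.1, 242.6]
ee_rot: [-0.102, 0.995, -0.0, -0.001]
contact_force: [-0.5, -0.5, 0.1]
gripper_width: -0.0
grasp_force: 0.4
```

Emit:
step_arm(
  motion=[
    {"dr":[0,0,0],"slide":[-8,0,0],"jaw":0},
    {"dr":[0,0,0],"slide":[-18,0,0],"jaw":0},
    {"dr":[0,0,0],"slide":[-28,0,0],"jaw":0},
    {"dr":[0,0,0],"slide":[-38,0,0],"jaw":0},
    {"dr":[0,0,0],"slide":[-48,0,0],"jaw":0},
    {"dr":[0,0,0],"slide":[-58,0,0],"jaw":0},
    {"dr":[0,0,0],"slide":[-68,0,0],"jaw":0},
    {"dr":[0,0,0],"slide":[-76,0,0],"jaw":0},
  ],
)

```text
clock: 6.2
position: [599.5, 156.5, 244.2]
ee_rot: [-0.103, 0.995, -0.0, 0.0]
contact_force: [0.4, -1.0, -0.0]
gripper_width: -0.6
grasp_force: 0.0
```

```bash
python3 -c "
from h import *
print(arm.read_state()['contact_force'])
cv2.imwrite('pics/s3.png',cv2.resize(optics.get_image('scene')[80:260,140:360],None,fx=3,fy=3))"
```

```text
[ 0.44710226 -0.95187347 -0.01476631]
```

View pics/s3.png

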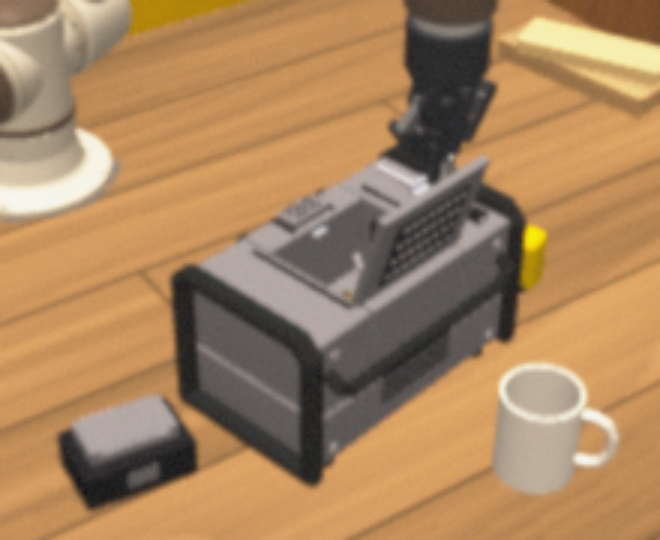

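The crop shows the lid leaning back past upright, with its edge at about (440,210), and the radio unmoved. The contact force is near zero, so I back off and check.

Emit:
step_arm(
  motion=[
    {"dr":[0,0,0],"slide":[10,0,0],"jaw":0},
    {"dr":[0,0,0],"slide":[30,0,0],"jaw":0},
    {"dr":[0,0,0],"slide":[60,0,-10],"jaw":0},
    {"dr":[0,0,0],"slide":[95,0,-25],"jaw":0},
    {"dr":[0,0,0],"slide":[125,0,-40],"jaw":0},
    {"dr":[0,0,0],"slide":[145,0,-50],"jaw":0},
    {"dr":[0,0,0],"slide":[150,0,-50],"jaw":0},
    {"dr":[0,0,0],"slide":[150,0,-50],"jaw":0},
  ],
)

```text
clock: 7.25
position: [451.5, 125.6, 294.2]
ee_rot: [-0.103, 0.995, 0.0, 0.0]
contact_force: [0.8, -0.0, 0.1]
gripper_width: -0.1
grasp_force: 0.0
```

```bash
python3 -c "
from h import *
a=optics.get_image('scene')[80:260,140:360];b=optics.get_image('top')[160:290,130:300]
cv2.imwrite('pics/s4.png',np.hstack([cv2.resize(a,(440,360)),cv2.resize(b,(360,360))]))"
```

```text
(no output)
```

View pics/s4.png

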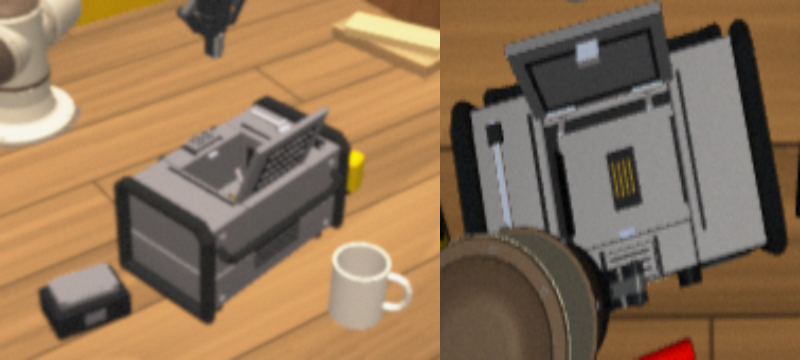

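The lid stays back on its stop, with its underside and tongue visible from above at (588,50). The arm is clear and nothing else has moved.

```bash
python3 -c "
from h import *
print(arm.job_done())"
```

```text
the job is handed in; nothing more can be done
None
```

The battery bay is open: the tab was pressed and the lid popped up, and it now rests leaning back by itself; no shift of the radio or other objects showed in the pictures, and I handed the job in at about 7.4 s (no verdict was returned).

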